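# Draw the carrier out of the curing hood and crate the jar

### The job

Take hold of the orange handle under the edge of the curing hood and draw the carrier level and gently, without jamming it, out of its tight channel until you feel it meet the sprung black buffer of the red stop bar and push that in about half way, not to its hard end, with the jar still standing on the carrier; leave it drawn out there. Then lift the green-lidded jar off the carrier and set it down gently, upright, on the cork pad in the free cell of the wooden crate, without disturbing the tin and the other jar there.

Things in the scene. Friction and masses are not known exactly. Their poses are not given: they have to be found in the camera images.
- curing_hood: Fixed blue curing hood on a grey base. Origin on the bench under the middle of the hood's front edge; x points into the hood along the channel (the carrier is drawn to -x), z up. Base x -215 to 115 mm, 130 wide, front half open, its side guides 38 high. Hood x 0 to 115, 124 wide, roof underside z 168, top z 176 (lamp box on it to z 190), cheeks at y +-56 to 62.
- roof_edge (a point): Middle of the lower front edge of the hood's roof, z 168 mm. The roof reaches out to here over the handle, so a gripper cannot take the handle from straight above at the start: come from the front, tool leaning back 30 to 45 degrees.
- channel_mouth (a point): Middle of the channel's mouth, at hood x 0, z 30 mm (top of the runners). Behind it the carrier runs between side guides at y +-46.5 and under lips at z 40 over its edges: play 1.5 mm at each side and 2 mm in height. In front of it the same guides are open at the top.
- carrier: Loose aluminium slide plate 120 (x) x 90 (y) x 8 mm, 0.28 to 0.49 kg, axes as the hood's. Origin at the centre of its underside, 30 mm above the bench in the guides. Rigid orange fin near its front: centre x -43, 30 long in x, 10 thick in y, z 8 to 54. Starts 35 to 43 mm to +x of the hood's origin. Slides on plain friction, a few newtons; a stronger pull means it binds or is at the stop.
- carrier_handle (a point): Middle of the upper part of the carrier's orange fin, 32 mm above the plate's top, 14 mm below the fin's top: the place to grip, fingers closing along the carrier's y.
- jar: Glass jar of screws with a green screw lid (fixed to it) that stands on the carrier: 64 mm diameter up to 66 mm, lid 60 mm diameter up to 88 mm, about 0.24 kg, origin at the centre of its underside. It stands 20 mm behind (+x) the carrier's origin, within 3 mm.
- crate: Fixed open wooden crate, 270 (x) x 96 (y) x 45 mm high, walls 5 mm, floor 5 mm thick, with two dividers across x: three cells in a row along its x, 83 x 86 mm inside, at x -88, 0 and +88 mm. Origin at the centre of its underside.
- cork_pad: Fixed round cork pad, 68 mm diameter, 3 mm thick, on the floor in the middle of the free cell; origin at its underside, 5 mm above the bench; its top is 8 mm above the bench. Which cell is free changes.
- tin: Open tin of screws, 70 mm diameter, 70 mm high, standing in another cell of the crate; origin at the centre of its underside.
- second_jar: Another jar like the first, standing in the remaining cell; origin at the centre of its underside.
- buffer (a joint): How far the sprung black rubber buffer behind the red stop bar is pushed in: 0 m free, 0.014 m at its hard end; spring 1500 N/m, no preload. The bar is fixed across the open front half of the base (12 mm thick in x, z 28 to 54, thumb screws to 64) at a place that changes: the carrier first meets the buffer when its origin is 91 to 121 mm in front (-x) of the hood's origin; feel for it.
Mind the look-alikes: they are no part of the job. What is shaped like the second_jar but blue is not meant.

How it is judged:
By the outcome, as a careful person would: the job done as asked, in the order asked, and still so for the second after the job is handed in, with the robot touching nothing.
It also fails if it takes over 72 s, if anything falls off the work surface, if the arm or the gripper's body presses on something with over 40 N, if the wrist force passes 120 N, or if a joint passes its speed limit or range.

### The arm

A 6-joint arm with a two-finger parallel gripper is mounted at the origin on a cart in front of the work surface, level with it; the furniture and walls round the work are solid. World frame = base frame: x ahead of the robot, y to its left, z up, the work surface at z = 0. Lengths are in m, angles in degrees, forces in N, time in s.
With the tool pointing down it reaches from about 0.25 to 0.725 m from the base axis. Payload 9.7 kg.
Tool frame: the origin (TCP) lies at the very end of the fingers, on their centre line; the grasp point (between the pads) lies 19 mm behind it; y points along the fingers, x is the direction in which the jaws open and shut, and the axes are right-handed (so a half turn about y gives the same grasp; the last joint's range is limited). The gripper opens to 85 mm and grips with 20 to 120 N. Pads are 22 mm wide; open, the fingers measure 114 mm over their backs; the gripper's body (76 mm by 85 mm) begins 54 mm behind the grasp point. The pads swing forward as they close: fully open they stand 13 mm farther back than shut.
Start: joints at [-70.015, 4.979, 10.078, 95.1, 0, 90], TCP at [0.188, -0.517, 0.231] pointing down, gripper open.
Joint ranges: [-179.16, 179.16], [-48.56, 103.87], [-65.8, 70.77], [-126.05, 130.52], [-82.76, 87.17], [-180, 180]. Speed limits (degrees/s): [127.2, 127.2, 147.25, 180, 180, 180].

### API

Orientations are given as [roll, pitch, yaw] about the fixed x, y, z axes, in that order (R = Rz(yaw) Ry(pitch) Rx(roll)).
In Python, from workcell import bot gives the robot as it stands.
- The arm moves only by the shell command python3 -m jog 'ROWS' [FORCE]. ROWS is JSON, a list of rows, each a list of 7 numbers: the closure, from 0 (fully open) to 1 (shut), then the shift along the world's x, y, z in units of 25 mm (1.0 is 25 mm), then the turn, a rotation vector about the world's x, y, z in units of 5 degrees (1.0 is 5 degrees). A call has 1 to 5 rows; each row is the pose to reach, as a shift and turn from the pose commanded when the call began; what a row does not reach only later rows make up. A row lasts 1/10 s, in which the tool goes at most 50 mm and 8.59 degrees, less where a joint would pass 70% of its speed; a pose out of reach is approached as far as the arm can. A call with a gripper value outside its range is refused whole. The fingers move at their own pace and stop on an object; FORCE is the grip in N (left out, the last holds). Time passes only in rows, so rows that repeat a pose let the fingers close. It gives the time, the measured TCP pose, the force and the opening at its end, in the units of the state.
- bot.get_obs(): the state, without advancing time (a new reading comes with each control period).
- bot.camera(name): name is "side" or "top"; returns (picture, depth): 420x560x3 uint8, red, green, blue; 420x560 float32, m along the optical axis (not along the pixel's ray), 0 where there is no reading.
- bot.camera_model(name): a dict with "fx", "fy", "cx", "cy" (pixels), "rvec" (rotation vector, rad) and "tvec" (3), from world to camera coordinates, as OpenCV has them. Camera axes: x right, y down, z forward; pixel columns grow to the right and rows downward; lengths in m; the calibration is good to about 2 mm. A picture is of the moment at which its call begins. camera_model takes no time and is no camera call.
- bot.job_done(): hands the job in, once; it reports no verdict.
Trained networks look in the newest picture that a camera, given by its name, has taken for a name from the list of things; names that differ only in an ending like _2 or _b are one class to them, and where a whole thing is asked for, a point or a joint stands for the part that bears it (a point fixed in the world has none). Each returns a list of dicts, best first, with "conf" (0 to 1); they miss things now and then, are a little off and sometimes report something else, mostly with a low value. They report only what shows in the picture. A call takes as long as a camera call. They do not tell look-alikes from the thing itself.
- bot.regions_of(camera, label): "pixels" (420x560 bool, what is visible of it) and "point" ([row, column] in pixels, amid what is visible of it).
The state is a dict: "time": time; "q": joint angles; "qd": joint speeds; "joint_efforts": joint torques, N m; "ee_pos": TCP position; "tcp_rot": TCP orientation; "wrist_force": force on the tool from outside, world axes, zero at the start; "torque": the same for the moment, N m; "opening": finger opening in m.
Only numpy, scipy, OpenCV 4.12 (cv2) and the standard library are available. Lean on these libraries where they do the work, as an engineer would, in place of code of your own. Each camera call takes 0.05 s, during which the arm holds its last target. There are 200 camera calls.

## Working session

There is one attempt and no reset: what is moved stays moved. The work goes in short steps, Python scripts to look and compute and a shell command to move; the robot and the scene stay as the last step left them, time stands still between calls to the robot, and variables do not carry over. Pictures are saved under pics/ and viewed, about 8 in all and at most 12, crops included, and the job is handed in when it is done.

```bash
ls; mkdir -p pics; cat > h.py <<'E'
import numpy as np, cv2
from workcell import bot
def cam(n):
    p,d=bot.camera(n); return p,d
def cloud(n,d):
    m=bot.camera_model(n); R=cv2.Rodrigues(np.array(m["rvec"],float))[0]; t=np.array(m["tvec"],float)
    v,u=np.mgrid[0:420,0:560]
    c=np.stack([(u-m["cx"])/m["fx"]*d,(v-m["cy"])/m["fy"]*d,d],-1)
    P=(c-t.reshape(1,1,3))@R
    P[d<=0]=np.nan
    return P
def proj(n,X):
    m=bot.camera_model(n);K=np.array([[m["fx"],0,m["cx"]],[0,m["fy"],m["cy"]],[0,0,1]])
    return cv2.projectPoints(np.array(X,float).reshape(-1,3),np.array(m["rvec"],float),np.array(m["tvec"],float),K,None)[0][:,0]
def save(name,p): cv2.imwrite("pics/"+name,p[...,::-1])
E
python3 - <<'E'
from h import *
P={}
for n in("side","top"):
    p,d=cam(n); P[n]=p; np.savez("pics/%s0.npz"%n,p=p,d=d); 
    m=bot.camera_model(n);R=cv2.Rodrigues(np.array(m["rvec"],float))[0];print(n,m["fx"],-R.T@np.array(m["tvec"]).ravel(),R[2])
    C=cloud(n,d)
    for l in("curing_hood","carrier","jar","crate","cork_pad","tin","second_jar","carrier_handle","buffer"):
        for r in bot.regions_of(n,l)[:4]:
            c=C[r["pixels"]]; print(n,l,round(r["conf"],2),np.round(r["point"]),r["pixels"].sum(),np.round(np.nanmedian(c,0),3),np.round(np.nanpercentile(c,2,axis=0),3),np.round(np.nanpercentile(c,98,axis=0),3))
    save(n+"0.png",p)
o=bot.get_obs();print(o)
E
```

```text
pics
side 411.12937886933014 [0.1763605  0.74834809 0.62213893] [ 0.40374019 -0.71006785 -0.57688604]
side curing_hood 0.6 [204. 279.] 7365 [0.639 0.021 0.039] [ 0.419 -0.088  0.003] [0.748 0.069 0.188]
side curing_hood 0.28 [268. 214.] 1237 [0.601 0.283 0.053] [0.568 0.246 0.023] [0.635 0.312 0.075]
side carrier 0.96 [196. 274.] 506 [ 0.626 -0.016  0.039] [ 0.604 -0.059  0.033] [0.675 0.021 0.081]
side carrier 0.63 [202. 281.] 6817 [0.64  0.022 0.041] [ 0.419 -0.087  0.007] [0.743 0.069 0.188]
side jar 0.78 [169. 268.] 216 [ 0.664 -0.032  0.118] [ 0.652 -0.066  0.043] [ 0.685 -0.008  0.128]
side crate 0.59 [303. 258.] 4124 [0.501 0.295 0.026] [0.379 0.225 0.003] [0.644 0.328 0.045]
side cork_pad 0.58 [296. 254.] 403 [0.517 0.269 0.007] [0.49  0.246 0.005] [0.544 0.288 0.01 ]
side tin 0.83 [270. 218.] 1264 [0.601 0.282 0.053] [0.568 0.245 0.02 ] [0.636 0.312 0.075]
side second_jar 0.93 [350. 292.] 1363 [0.371 0.398 0.087] [0.345 0.365 0.013] [0.4   0.422 0.09 ]
side second_jar 0.81 [321. 350.] 1329 [0.31  0.296 0.087] [ 0.282  0.265 -0.002] [0.336 0.32  0.089]
side second_jar 0.79 [2
[... 1786 characters left out ...]
0.043] [ 0.463 -0.025  0.021] [0.484 0.023 0.054]
{'time': 1.0, 'q': array([-7.00158132e+01,  4.97844006e+00,  1.00771820e+01,  9.50998784e+01,
        2.43225487e-03,  9.00006933e+01]), 'qd': array([-0.01019873,  0.03798438,  0.02861397,  0.14781598,  0.04879549,
       -0.09278677]), 'joint_efforts': array([ 2.51097808e-03, -5.20113695e+01,  4.64863658e+01,  1.95496170e-03,
        6.34142407e-05, -8.73925785e-06]), 'ee_pos': array([ 0.18797534, -0.51686644,  0.23127931]), 'tcp_rot': array([-8.99975678e+01,  1.13655923e-03, -7.00165065e+01]), 'wrist_force': array([ 0.24521462, -0.33105622,  1.15562249]), 'torque': array([0.02710161, 0.00535395, 0.05877016]), 'opening': 0.08544485125654033}
```

```bash
python3 - <<'E'
from h import *
a=np.load("pics/top0.npz")["p"];b=np.load("pics/side0.npz")["p"]
save("v1.png",cv2.resize(a[110:350,130:450],(800,600),interpolation=cv2.INTER_CUBIC))
save("v2.png",cv2.resize(b[130:400,170:450],(622,600),interpolation=cv2.INTER_CUBIC))
E
```

```text
(no output)
```

View pics/v1.png

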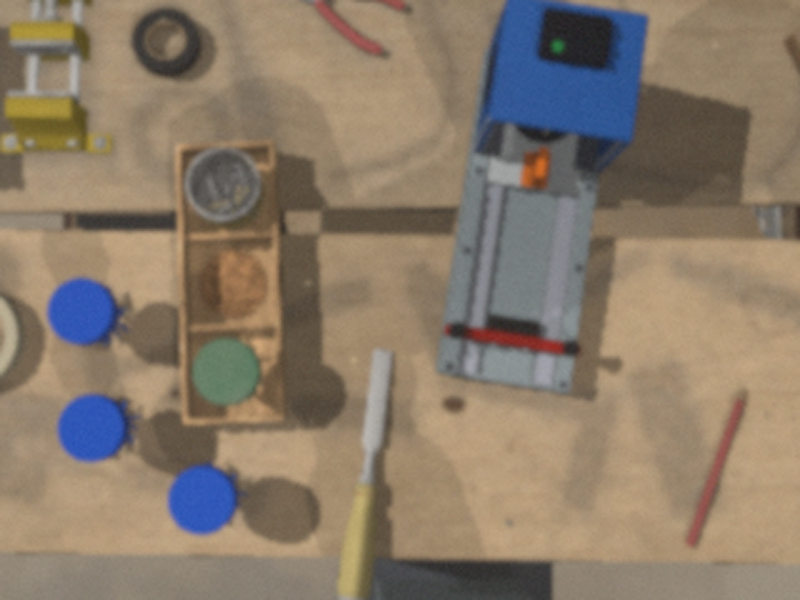

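View pics/v2.png

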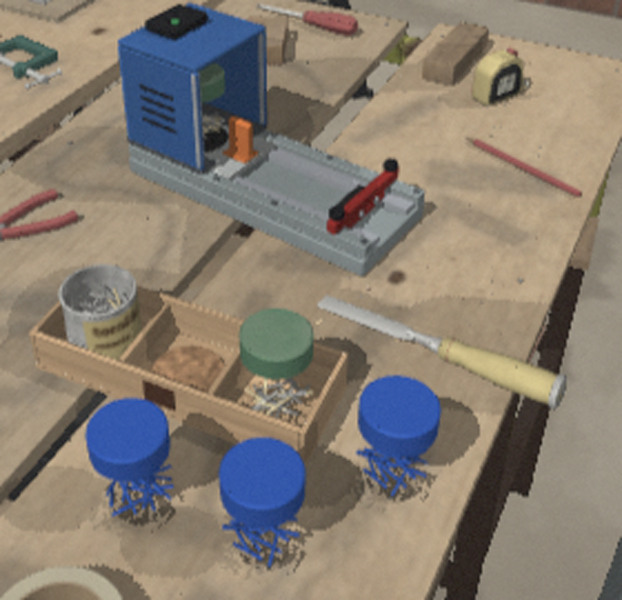

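Seen: hood v1 (565,80), orange fin (537,168), red bar (510,340). Crate at (232,285) with the tin (223,183), the free middle cell with cork (238,283) and the second, green jar (226,370). Three blue-lidded look-alikes at (82,312), (94,427) and (203,498) are not meant. The wanted jar is the green-lidded one inside the hood, v2 (212,85).

```bash
python3 - <<'E'
from h import *
from scipy.optimize import minimize
for n in("top","side"):
    f=np.load("pics/%s0.npz"%n);p=f["p"].astype(int);C=cloud(n,f["d"]);X=C.reshape(-1,3);r,g,b=[p[...,i] for i in range(3)]
    X0=C
    def rect(m,s):
        q=C[m][:,:2]; q=q[np.isfinite(q).all(1)]
        print(n,s,len(q),cv2.minAreaRect((q*1000).astype(np.float32)))
    box=(C[...,0]>.35)&(C[...,0]<.8)&(C[...,1]>-.13)&(C[...,1]<.12)
    rect(box&(abs(C[...,2]-.176)<.005),"roof")
    rect(box&(abs(C[...,2]-.038)<.006),"guides")
    cr=(C[...,0]>.35)&(C[...,0]<.67)&(C[...,1]>.2)&(C[...,1]<.34)
    rect(cr&(abs(C[...,2]-.044)<.004),"crate rim")
    o=(r>150)&(r>1.6*g)&(b<100)&(g>50)&(g<140)&(r<256)&box&(C[...,2]>.04)
    q=C[o];print(n,"orange",len(q),np.nanmedian(q,0),np.nanpercentile(q,5,axis=0),np.nanpercentile(q,95,axis=0),np.nanmedian(q[q[:,2]>.082],0), np.argwhere(o).mean(0))
    gr=(g>r+15)&(g>b+5)&(C[...,2]>.07)&(C[...,0]>.35)
    for nm,m in(("jar2",gr&cr),("jar",gr&box)):
        q=C[m]; print(nm,len(q),np.nanmedian(q,0),np.nanpercentile(q,3,axis=0),np.nanpercentile(q,97,axis=0))
    red=(r>110)&(r>2.2*g)&(r>2*b)&box&(C[...,2]>.025)&(C[...,0]<.55)
    q=C[red];print("red",len(q),np.nanmedian(q,0)); rect(red,"redbar")
E
```

```text
top roof 2356 ((687.6404418945312, -33.76056671142578), (124.1423568725586, 116.54544067382812), 81.2987060546875)
top guides 2170 ((577.4814453125, -16.360374450683594), (126.99683380126953, 321.6985168457031), 80.80530548095703)
top crate rim 771 ((514.915771484375, 271.4719543457031), (270.049560546875, 96.50140380859375), 2.86696457862854)
top orange 54 [ 0.61932483 -0.01939506  0.08051741] [ 0.6120397  -0.02669073  0.04167297] [ 0.6274294  -0.01476276  0.08612452] [ 0.6173387  -0.02271098  0.08416446] [177.55555556 343.87037037]
jar2 498 [0.42744291 0.26690322 0.09299048] [0.40278793 0.24172364 0.0895164 ] [0.45227568 0.29150112 0.09698122]
jar 32 [ 0.70153441 -0.02157056  0.19154702] [ 0.69473326 -0.02659144  0.18700698] [ 0.70888478 -0.01523919  0.19547555]
red 132 [ 0.45834154 -0.00205955  0.05420915]
top redbar 132 ((458.7068786621094, -2.810382843017578), (84.16691589355469, 9.243107795715332), 81.1559829711914)
side roof 876 ((685.1713256835938, -30.288162231445312), (126.70225524902344, 114.52459716796875), 80.15656280517578)
side guides 1451 ((580.578369140625, -13.637062072753906), (128.08152770996094, 329.29119873046875), 81.05921936035156)
side crate rim 1020 ((514.427490234375, 274.4215393066406), (270.2496337890625, 98.7940902709961), 2.815167188644409)
side orange 103 [ 0.6174314  -0.01570175  0.06451319] [ 0.60970707 -0.0204344   0.04101466] [ 0.62575925 -0.01180985  0.08366312] [ 0.62068949 -0.0200481   0.08336703] [192.7961165  279.82524272]
jar2 850 [0.42215307 0.27879862 0.09225247] [0.39685642 0.24618391 0.07522722] [0.44989668 0.299697   0.09426838]
jar 91 [ 0.65761599 -0.01947923  0.11812701] [ 0.6522434  -0.03958224  0.10620438] [ 0.70336851 -0.00879636  0.19240223]
red 101 [0.45829108 0.00758148 0.05299412]
side redbar 101 ((459.4447937011719, 12.334785461425781), (116.35696411132812, 10.81777572631836), 81.08226013183594)
```

```bash
cat >> h.py <<'E'
from scipy.spatial.transform import Rotation as Rn
YAW=np.radians(-9.0); O=np.array([.629,-.023,0]); XH=np.array([np.cos(YAW),np.sin(YAW),0]); YH=np.array([-np.sin(YAW),np.cos(YAW),0]); Z=np.array([0,0,1.])
def rot(lean,tx): # tool x dir (horizontal), tool leaning so it points toward XH
    l=np.radians(lean); y=np.sin(l)*XH-np.cos(l)*Z; return Rn.from_matrix(np.stack([tx,y,np.cross(tx,y)],1)),y
def units(tcp,R,frm=None):
    o=bot.get_obs(); p0,R0=(o["ee_pos"],Rn.from_euler("xyz",o["tcp_rot"],degrees=True)) if frm is None else frm
    print("shift",np.round((tcp-p0)/.025,2),"turn",np.round(np.degrees((R*R0.inv()).as_rotvec())/5,2))
def st():
    o=bot.get_obs(); p=o["ee_pos"]-O; print(o["time"],"tcp hood mm",np.round(1000*np.array([p@XH,p@YH,p[2]]),1),"rot",np.round(o["tcp_rot"],1),"F hood",np.round([o["wrist_force"]@XH,o["wrist_force"]@YH,o["wrist_force"][2]],1),"T",np.round(o["torque"],2),"open",round(o["opening"],4),"q",np.round(o["q"],1))
E
python3 - <<'E'
from h import *
R,a=rot(40,-YH); G=O+XH*-.007+Z*.070; T=G+.019*a
print(R.as_euler("xyz",degrees=True),a,T)
units(T-.11*a,R); print("approach per 110mm",.11*a/.025, "T",T)
E
```

```text
[-50.   0. -99.] [ 0.63487383 -0.10055414 -0.76604444] [ 0.63414878 -0.02381549  0.05544516]
shift [15.05 20.16 -3.66] turn [ 0.77 -8.05 -5.56]
approach per 110mm [ 2.79344484 -0.4424382  -3.37059555] T [ 0.63414878 -0.02381549  0.05544516]
```

```bash
python3 -m jog '[[0.3,1,1.35,0,0.05,-0.54,-0.37],[0.5,2,2.7,0,0.1,-1.07,-0.74],[0.5,3,4,0,0.15,-1.6,-1.1],[0.5,4,5.4,0,0.2,-2.15,-1.48],[0.5,5,6.7,0,0.26,-2.68,-1.85]]'
python3 -m jog '[[0.5,1,1.35,0,0.05,-0.54,-0.37],[0.5,2,2.7,0,0.1,-1.07,-0.74],[0.5,3,4,0,0.15,-1.6,-1.1],[0.5,4,5.4,0,0.2,-2.15,-1.48],[0.5,5,6.7,0,0.26,-2.68,-1.85]]'
python3 - <<'E'
from h import *
st();R,a=rot(40,-YH); G=O+XH*-.007+Z*.070; T=G+.019*a
units(T-.11*a,R)
E
```

```text
time: 1.5
ee_pos: [0.3137, -0.3479, 0.2314]
tcp_rot: [-76.6, -2.3, -79.7]
wrist_force: [0.4, -0.2, -0.1]
opening: 0.0425
time: 2.0
ee_pos: [0.4386, -0.1804, 0.2317]
tcp_rot: [-63.1, -2.2, -89.5]
wrist_force: [1.2, -1.4, -0.6]
opening: 0.0427
2.0 tcp hood mm [-163.4 -185.3  231.7] rot [-63.1  -2.2 -89.5] F hood [ 1.4 -1.2 -0.6] T [-0.03  0.42 -0.01] open 0.0427 q [-29.  -31.2 -24.4  72.   11.1 152.4]
shift [ 5.03  6.71 -3.68] turn [ 0.25 -2.65 -1.84]
```

```bash
python3 - <<'E'
from h import *
o=bot.get_obs();R=Rn.from_euler("xyz",o["tcp_rot"],degrees=True); print("axis",-R.as_matrix()[:,1], "36deg",-R.as_matrix()[:,1]*7.2)
E
```

```text
axis [-0.45261515  0.03090797  0.89117014] 36deg [-3.25882909  0.22253739  6.41642502]
```

```bash
python3 -m jog '[[0.5,0,0,0,-0.65,0.04,1.28],[0.5,0,0,0,-1.3,0.09,2.57],[0.5,0,0,0,-1.95,0.13,3.85],[0.5,0,0,0,-2.6,0.18,5.13],[0.5,0,0,0,-3.26,0.22,6.42]]' >/dev/null
python3 -m jog '[[0.5,0,0,0,-0.65,0.04,1.28],[0.5,0,0,0,-1.3,0.09,2.57],[0.5,0,0,0,-1.95,0.13,3.85],[0.5,0,0,0,-2.6,0.18,5.13],[0.5,0,0,0,-3.26,0.22,6.42]]' >/dev/null
python3 -m jog '[[0.5,0,0,0,-0.65,0.04,1.28],[0.5,0,0,0,-1.3,0.09,2.57],[0.5,0,0,0,-1.95,0.13,3.85],[0.5,0,0,0,-2.6,0.18,5.13],[0.5,0,0,0,-3.26,0.22,6.42]]' >/dev/null
python3 -m jog '[[0.5,0,0,0,-0.65,0.04,1.28],[0.5,0,0,0,-1.3,0.09,2.57],[0.5,0,0,0,-1.95,0.13,3.85],[0.5,0,0,0,-2.6,0.18,5.13],[0.5,0,0,0,-3.26,0.22,6.42]]' >/dev/null
python3 -m jog '[[0.5,0,0,0,-0.65,0.04,1.28],[0.5,0,0,0,-1.3,0.09,2.57],[0.5,0,0,0,-1.95,0.13,3.85],[0.5,0,0,0,-2.6,0.18,5.13],[0.5,0,0,0,-3.26,0.22,6.42]]'
python3 - <<'E'
from h import *
st();R,a=rot(40,YH); G=O+XH*-.007+Z*.070; T=G+.019*a
units(T-.11*a,R)
E
```

```text
time: 4.5
ee_pos: [0.4379, -0.1818, 0.2314]
tcp_rot: [-117.0, 2.5, 90.9]
wrist_force: [-0.8, -0.6, 0.1]
opening: 0.0424
4.5 tcp hood mm [-163.9 -186.8  231.4] rot [-117.     2.5   90.9] F hood [-0.7 -0.7  0.1] T [0.01 0.43 0.02] open 0.0424 q [-29.3 -31.3 -24.5  71.9  11.3 -28.4]
shift [ 5.06  6.76 -3.67] turn [ 0.31 -2.62 -1.92]
```

```bash
python3 -m jog '[[0.5,1,1.35,-0.5,0.06,-0.55,-0.4],[0.5,2,2.7,-1.2,0.12,-1.1,-0.8],[0.5,3,4,-2,0.2,-1.6,-1.2],[0.5,4,5.4,-2.8,0.25,-2.2,-1.6],[0.5,5.06,6.76,-3.67,0.31,-2.62,-1.92]]' >/dev/null
python3 -m jog '[[0.5,0,0,0,0,0,0],[0.5,0,0,0,0,0,0]]'
python3 - <<'E'
from h import *
st();R,a=rot(40,YH); G=O+XH*-.007+Z*.070; T=G+.019*a
units(T,R)
p,d=cam("top");C=cloud("top",d); p2,d2=cam("side")
save("v3.png",np.hstack([cv2.resize(p[130:270,280:420],(400,400)),cv2.resize(p2[130:270,220:360],(400,400))]))
for x in (-.02,-.007,.0): print(proj("top",O+XH*x+Z*.084),proj("side",O+XH*x+Z*.084))
E
```

```text
time: 5.2
ee_pos: [0.564, -0.0116, 0.1385]
tcp_rot: [-129.9, -0.2, 81.0]
wrist_force: [0.1, 0.8, 1.1]
opening: 0.0427
5.2 tcp hood mm [-66.    1.1 138.5] rot [-129.9   -0.2   81. ] F hood [-0.1  0.8  1.1] T [ 0.08  0.6  -0.04] open 0.0427 q [  2.4 -32.5 -41.5  41.7  -7.2   9. ]
shift [ 2.81 -0.49 -3.32] turn [-0.04 -0.02  0.01]
[[344.80590245 180.532152  ]] [[282.24510849 185.55719755]]
[[345.59450696 175.13711708]] [[278.17061351 183.97870429]]
[[346.01813486 172.23897577]] [[275.9981473  183.13707281]]
```

View pics/v3.png

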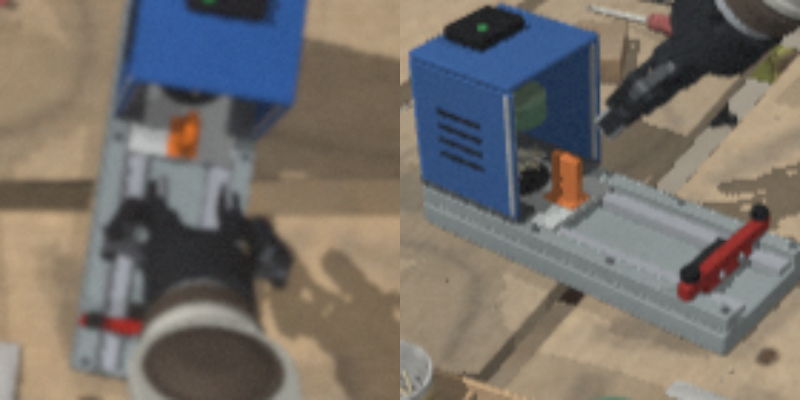

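```bash
python3 -m jog '[[0.5,0.56,-0.1,-0.66,0,0,0],[0.5,1.12,-0.2,-1.33,0,0,0],[0.5,1.7,-0.3,-2,0,0,0],[0.5,2.25,-0.4,-2.66,0,0,0],[0.5,2.81,-0.49,-3.32,0,0,0]]' >/dev/null
python3 -m jog '[[0.6,0,0,0,0,0,0],[0.7,0,0,0,0,0,0]]' 30
python3 - <<'E'
from h import *
st();R,a=rot(40,YH); G=O+XH*-.007+Z*.070; T=G+.019*a
units(T,R)
p,d=cam("top");C=cloud("top",d); p2,d2=cam("side")
save("v4.png",np.hstack([cv2.resize(p[140:220,310:390],(400,400)),cv2.resize(p2[150:230,240:320],(400,400))]))
E
```

```text
time: 6.0
ee_pos: [0.6347, -0.0265, 0.0573]
tcp_rot: [-130.0, -0.2, 80.7]
wrist_force: [0.1, -0.2, 0.4]
opening: 0.0255
6.0 tcp hood mm [ 6.1 -2.6 57.3] rot [-130.    -0.2   80.7] F hood [ 0.2 -0.2  0.4] T [ 0.09  0.57 -0.02] open 0.0255 q [  0.3 -17.8 -41.2  27.   -6.    7.5]
shift [-0.02  0.11 -0.07] turn [-0.04  0.    0.06]
```

View pics/v4.png

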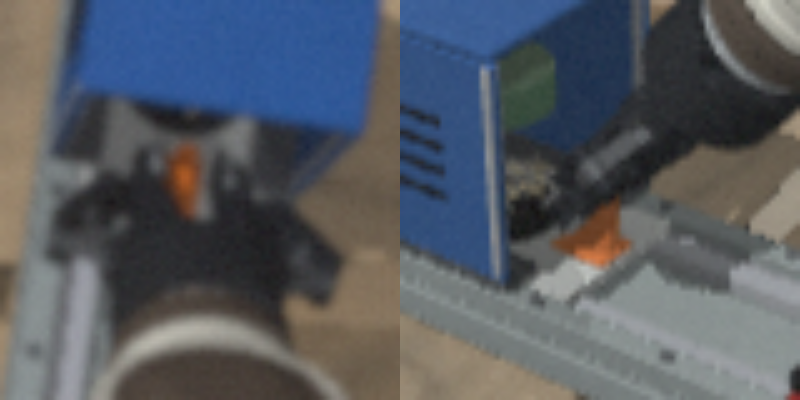

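Fingers straddle the fin (top crop: fin at 185, fingers 152/228, so ~2 mm off centre). I'll correct that and close.

```bash
python3 -m jog '[[0.7,0,0.1,-0.06,-0.04,0,0.06],[0.8,0,0.1,-0.06,-0.04,0,0.06],[0.8,0,0.1,-0.06,-0.04,0,0.06]]' 30; python3 -c "
from h import *
st()"
python3 -m jog '[[0.85,0,0,0,0,0,0],[1,0,0,0,0,0,0],[1,0,0,0,0,0,0],[1,0,0,0,0,0,0]]' 30; python3 -c "
from h import *
st()"
```

```text
time: 6.4
ee_pos: [0.6347, -0.0224, 0.0556]
tcp_rot: [-130.1, -0.0, 81.1]
wrist_force: [-0.7, -0.4, 0.1]
opening: 0.0169
6.4 tcp hood mm [ 5.6  1.5 55.6] rot [-130.1   -0.    81.1] F hood [-0.7 -0.5  0.1] T [ 0.11  0.57 -0.02] open 0.0169 q [  0.7 -17.8 -41.4  26.7  -6.2   7.4]
time: 6.8
ee_pos: [0.6348, -0.0227, 0.0554]
tcp_rot: [-130.0, -0.0, 81.1]
wrist_force: [-6.3, -0.9, 4.3]
opening: 0.0095
6.8 tcp hood mm [ 5.7  1.2 55.4] rot [-130.    -0.    81.1] F hood [-6.1 -1.9  4.3] T [-0.02  0.76 -0.22] open 0.0095 q [  0.7 -17.7 -41.4  26.7  -6.2   7.4]
```

```bash
python3 -m jog '[[1,-0.04,0.006,0,0,0,0],[1,-0.12,0.019,0,0,0,0],[1,-0.22,0.035,0,0,0,0],[1,-0.34,0.053,0,0,0,0],[1,-0.474,0.075,0,0,0,0]]' 60; python3 -c "
from h import *
st()"
python3 -m jog '[[1,-0.14,0.022,0,0,0,0],[1,-0.28,0.045,0,0,0,0],[1,-0.42,0.067,0,0,0,0],[1,-0.56,0.09,0,0,0,0],[1,-0.7,0.111,0,0,0,0]]' 60; python3 -c "
from h import *
st()"
```

```text
time: 7.3
ee_pos: [0.6229, -0.0207, 0.0554]
tcp_rot: [-130.1, -0.0, 81.1]
wrist_force: [4.8, -0.5, 1.0]
opening: 0.0093
7.3 tcp hood mm [-6.4  1.3 55.4] rot [-130.1   -0.    81.1] F hood [4.8 0.2 1. ] T [-0.01 -0.19  0.03] open 0.0093 q [  1.  -19.7 -42.8  27.2  -6.3   7.6]
time: 7.8
ee_pos: [0.6053, -0.0179, 0.0554]
tcp_rot: [-130.1, -0.0, 81.1]
wrist_force: [5.1, -1.1, 1.4]
opening: 0.0095
7.8 tcp hood mm [-24.2   1.3  55.4] rot [-130.1   -0.    81.1] F hood [ 5.2 -0.2  1.4] T [-0.06 -0.46  0.09] open 0.0095 q [  1.4 -22.6 -44.9  28.2  -6.6   7.9]
```

```bash
for i in 1; do python3 -m jog '[[1,-0.15,0.024,0,0,0,0],[1,-0.31,0.049,0,0,0,0],[1,-0.47,0.074,0,0,0,0],[1,-0.63,0.1,0,0,0,0],[1,-0.79,0.125,0,0,0,0]]'>/dev/null; python3 -c "
from h import *
st()"; done
python3 -m jog '[[1,-0.16,0.025,0,0,0,0],[1,-0.32,0.05,0,0,0,0],[1,-0.47,0.074,0,0,0,0],[1,-0.63,0.1,0,0,0,0],[1,-0.79,0.125,0,0,0,0]]'>/dev/null; python3 -c "
from h import *
st()"
python3 -m jog '[[1,-0.16,0.025,0,0,0,0],[1,-0.32,0.05,0,0,0,0],[1,-0.47,0.074,0,0,0,0],[1,-0.63,0.1,0,0,0,0],[1,-0.79,0.125,0,0,0,0]]'>/dev/null; python3 -c "
from h import *
st()"
```

```text
8.3 tcp hood mm [-44.2   1.3  55.4] rot [-130.1   -0.    81.1] F hood [ 4.9 -0.5  3.4] T [-0.07 -0.57  0.03] open 0.009 q [  1.9 -26.1 -47.1  29.4  -6.9   8.3]
8.8 tcp hood mm [-64.2   1.3  55.4] rot [-130.1   -0.    81.1] F hood [ 5.3 -0.4  3.3] T [-0.04 -0.53  0.04] open 0.0089 q [  2.5 -29.6 -49.3  30.9  -7.3   8.8]
9.3 tcp hood mm [-84.2   1.3  55.4] rot [-130.1   -0.    81.1] F hood [ 6.  -0.   4.3] T [-0.11 -0.58 -0.03] open 0.0091 q [  3.1 -33.3 -51.3  32.6  -7.7   9.3]
```

```bash
python3 -m jog '[[1,-0.16,0.025,0,0,0,0],[1,-0.32,0.05,0,0,0,0],[1,-0.47,0.074,0,0,0,0],[1,-0.63,0.1,0,0,0,0],[1,-0.79,0.125,0,0,0,0]]'>/dev/null; python3 -c "
from h import *
st()"
python3 -m jog '[[1,-0.12,0.019,0,0,0,0],[1,-0.22,0.035,0,0,0,0],[1,-0.3,0.047,0,0,0,0],[1,-0.38,0.06,0,0,0,0]]'>/dev/null; python3 -c "
from h import *
st()
p,d=cam('top'); p2,d2=cam('side'); np.savez('pics/m.npz',p=p,d=d,p2=p2,d2=d2)
save('v5.png',np.hstack([cv2.resize(p[150:270,290:410],(400,400)),cv2.resize(p2[140:260,240:360],(400,400))]))
"
```

```text
9.8 tcp hood mm [-104.2    1.3   55.4] rot [-130.1   -0.    81.1] F hood [ 4.4 -0.5  3.7] T [-0.02 -0.58 -0.  ] open 0.0094 q [  3.8 -37.2 -53.4  34.5  -8.1   9.8]
10.2 tcp hood mm [-113.7    1.3   55.4] rot [-130.1   -0.    81.1] F hood [5.1 0.8 3.6] T [-0.17 -0.61 -0.01] open 0.0094 q [  4.1 -39.1 -54.3  35.5  -8.3  10.1]
```

View pics/v5.png

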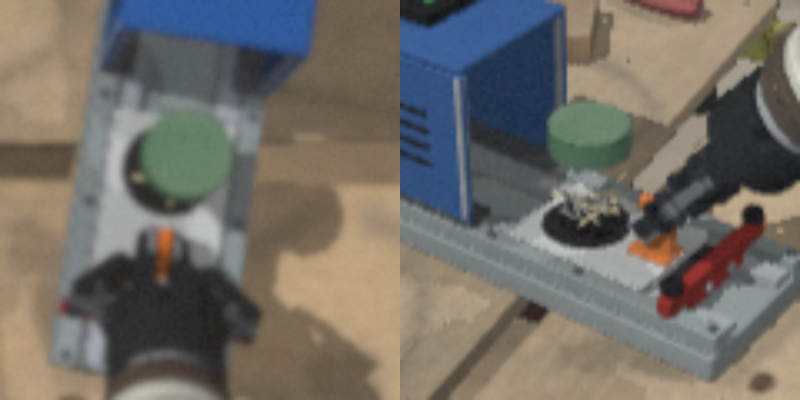

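Jar still upright (top crop 187,153), buffer a few mm ahead. From here I go in small steps and read the force after each.

```bash
S='python3 -c "from h import *;st()"'
python3 -m jog '[[1,-0.04,0.006,0,0,0,0],[1,-0.08,0.012,0,0,0,0]]'>/dev/null; eval $S
python3 -m jog '[[1,-0.04,0.006,0,0,0,0],[1,-0.08,0.012,0,0,0,0]]'>/dev/null; eval $S
python3 -m jog '[[1,-0.04,0.006,0,0,0,0],[1,-0.08,0.012,0,0,0,0]]'>/dev/null; eval $S
python3 -m jog '[[1,-0.04,0.006,0,0,0,0],[1,-0.08,0.012,0,0,0,0]]'>/dev/null; eval $S
python3 -m jog '[[1,-0.04,0.006,0,0,0,0],[1,-0.08,0.012,0,0,0,0]]'>/dev/null; eval $S
```

```text
10.5 tcp hood mm [-115.6    1.2   55.4] rot [-130.1   -0.    81.1] F hood [5.  0.3 3.7] T [-0.14 -0.62 -0.01] open 0.0095 q [  4.2 -39.5 -54.5  35.7  -8.4  10.1]
10.7 tcp hood mm [-117.6    1.2   55.4] rot [-130.1   -0.    81.1] F hood [5.6 0.4 4.3] T [-0.09 -0.69  0.02] open 0.0092 q [  4.3 -39.9 -54.7  36.   -8.4  10.2]
10.9 tcp hood mm [-119.7    1.2   55.4] rot [-130.1   -0.    81.1] F hood [5.9 0.6 4.5] T [-0.12 -0.68 -0.  ] open 0.0091 q [  4.4 -40.3 -54.8  36.2  -8.5  10.3]
11.1 tcp hood mm [-121.7    1.2   55.4] rot [-130.1   -0.    81.1] F hood [ 5.9 -0.1  4.2] T [-0.14 -0.71 -0.01] open 0.0096 q [  4.5 -40.8 -55.   36.4  -8.5  10.3]
11.3 tcp hood mm [-123.7    1.2   55.4] rot [-130.1   -0.    81.1] F hood [7.3 0.1 3.7] T [-0.14 -0.78  0.08] open 0.0088 q [  4.5 -41.2 -55.2  36.7  -8.6  10.4]
```

```bash
S='python3 -c "from h import *;st()"'
python3 -m jog '[[1,-0.03,0.005,0,0,0,0],[1,-0.06,0.009,0,0,0,0]]'>/dev/null; eval $S
python3 -m jog '[[1,-0.03,0.005,0,0,0,0],[1,-0.06,0.009,0,0,0,0]]'>/dev/null; eval $S
```

```text
11.5 tcp hood mm [-125.1    1.2   55.3] rot [-130.1   -0.    81.1] F hood [8.1 0.1 2.6] T [-0.11 -0.95  0.13] open 0.0093 q [  4.6 -41.5 -55.4  36.8  -8.6  10.4]
11.7 tcp hood mm [-126.6    1.2   55.4] rot [-130.1   -0.    81.1] F hood [9.1 0.8 2. ] T [-0.1  -1.04  0.09] open 0.0092 q [  4.7 -41.8 -55.5  37.   -8.7  10.5]
```

```bash
S='python3 -c "from h import *;st()"'
python3 -m jog '[[1,0,0,0,0,0,0],[1,0,0,0,0,0,0]]'>/dev/null; eval $S
python3 -m jog '[[1,-0.03,0.005,0,0,0,0],[1,-0.06,0.009,0,0,0,0]]'>/dev/null; eval $S
python3 -m jog '[[1,-0.02,0.003,0,0,0,0],[1,-0.04,0.006,0,0,0,0]]'>/dev/null; eval $S
```

```text
11.9 tcp hood mm [-126.6    1.2   55.4] rot [-130.1   -0.    81.1] F hood [7.8 0.7 3.7] T [-0.11 -0.82  0.09] open 0.0096 q [  4.7 -41.8 -55.5  37.   -8.7  10.5]
12.1 tcp hood mm [-128.     1.2   55.4] rot [-130.1   -0.    81.1] F hood [10.7  0.3  0.5] T [-0.12 -1.18  0.11] open 0.0094 q [  4.7 -42.1 -55.7  37.2  -8.7  10.5]
12.3 tcp hood mm [-129.     1.2   55.4] rot [-130.1   -0.    81.1] F hood [12.3  0.   1.1] T [-0.11 -1.28  0.12] open 0.0096 q [  4.8 -42.3 -55.8  37.3  -8.7  10.5]
```

```bash
S='python3 -c "from h import *;st()"'
python3 -m jog '[[1,-0.04,0.006,0,0,0,0],[1,-0.08,0.012,0,0,0,0]]'>/dev/null; eval $S
python3 -m jog '[[1,0,0,0,0,0,0],[1,0,0,0,0,0,0]]'>/dev/null; eval $S
```

```text
12.5 tcp hood mm [-131.     1.2   55.4] rot [-130.1   -0.    81.1] F hood [14.  -0.2 -1.4] T [-0.11 -1.48  0.14] open 0.0092 q [  4.8 -42.7 -55.9  37.5  -8.8  10.6]
12.7 tcp hood mm [-131.     1.2   55.4] rot [-130.1   -0.    81.1] F hood [12.   0.6  0.5] T [-0.13 -1.2   0.15] open 0.009 q [  4.8 -42.7 -55.9  37.5  -8.8  10.6]
```

```bash
python3 - <<'E'
from h import *
f=np.load('pics/m.npz');A={"top":(f["p"],f["d"]),"side":(f["p2"],f["d2"])}
for n in("top","side"):
    B=cam(n)
    res=[]
    for p,d in(A[n],B):
        C=cloud(n,d);p=p.astype(int);r,g,b=[p[...,i] for i in range(3)]
        m=(g>r+12)&(g>b+3)&(C[...,0]>.45)&(C[...,1]<.1)&(C[...,2]>.1)&(C[...,2]<.15)
        q=C[m]; q=q[q[:,2]>np.median(q[:,2])-.006]; c,rr=cv2.minEnclosingCircle((q[:,:2]*1000).astype(np.float32)); h=q.mean(0)-O; res.append(((q.mean(0)-O)@XH*1000)); print(n,len(q),q.mean(0),c,rr,"hood",h@XH,h@YH)
    # phase correlation on the whole carrier patch
    ii={"top":(150,200,310,370),"side":(160,215,265,325)}[n]
    g0,g1=[cv2.GaussianBlur(x[0][ii[0]:ii[1],ii[2]:ii[3],1].astype(np.float32),(0,0),1) for x in(A[n],B)]
    print("moved",res[1]-res[0],"px shift",cv2.phaseCorrelate(g0,g1), "exp px",proj(n,O-.1173*XH+.126*Z)-proj(n,O-.100*XH+.126*Z))
    if n=="top": save("top_half.png",B[0])
E
```

```text
top 580 [ 0.56588964 -0.01496716  0.1263465 ] (566.4393310546875, -15.172075271606445) 30.613656997680664 hood -0.06358997528026077 -0.0019386927858258839
top 585 [ 0.54893828 -0.01234653  0.12658206] (548.9459838867188, -12.72176742553711) 30.674240112304688 hood -0.08074259627349287 -0.0020021044273768134
moved -17.152620993232098 px shift ((0.26425346200721833, 0.3056756510090324), 0.43636736901601153) exp px [[-1.11143889  7.63976989]]
side 309 [ 0.56329926 -0.00700802  0.12497334] (566.6962890625, -10.914445877075195) 32.614707946777344 hood -0.06739354815923954 0.005517234898841218
side 312 [ 0.54631534 -0.00471213  0.12492749] (547.6266479492188, -8.86312484741211) 31.123004913330078 hood -0.08452752979448282 0.0051279811280873985
moved -17.133981635243288 px shift ((0.21421009004633262, -0.6823524478450622), 0.39092207749684654) exp px [[6.12327309 2.23246551]]
```

Camera confirms carrier followed without slip (17.1 mm vs 17.3 mm); force and travel put the buffer at about 7–8 mm of 14. The spring (≈11 N) exceeds the friction, so I'll ease it back until the force is near zero instead of letting it snap off.

```bash
S='python3 -c "from h import *;st()"'
python3 -m jog '[[1,0.02,-0.003,0,0,0,0],[1,0.04,-0.006,0,0,0,0]]'>/dev/null; eval $S
python3 -m jog '[[1,0.02,-0.003,0,0,0,0],[1,0.04,-0.006,0,0,0,0]]'>/dev/null; eval $S
```

```text
13.0 tcp hood mm [-130.1    1.2   55.4] rot [-130.1   -0.    81.1] F hood [8.6 0.  3.3] T [-0.07 -0.93  0.13] open 0.009 q [  4.8 -42.5 -55.8  37.4  -8.7  10.6]
13.2 tcp hood mm [-129.2    1.2   55.4] rot [-130.1   -0.    81.1] F hood [5.6 0.2 5. ] T [-0.08 -0.74  0.09] open 0.009 q [  4.8 -42.3 -55.7  37.3  -8.7  10.5]
```

```bash
S='python3 -c "from h import *;st()"'
python3 -m jog '[[1,0.02,-0.003,0,0,0,0],[1,0.04,-0.006,0,0,0,0]]'>/dev/null; eval $S
python3 -m jog '[[1,0.02,-0.003,0.004,0,0,0],[1,0.04,-0.006,0.008,0,0,0]]'>/dev/null; eval $S
```

```text
13.4 tcp hood mm [-128.2    1.2   55.4] rot [-130.1   -0.    81.1] F hood [3.5 0.5 5.6] T [-0.02 -0.56  0.08] open 0.0096 q [  4.7 -42.1 -55.6  37.2  -8.7  10.5]
13.6 tcp hood mm [-127.4    1.2   55.4] rot [-130.    -0.    81.1] F hood [2.9 0.7 5.5] T [-0.01 -0.4   0.13] open 0.009 q [  4.7 -41.9 -55.5  37.1  -8.7  10.5]
```

```bash
S='python3 -c "from h import *;st()"'
python3 -m jog '[[1,0.02,-0.003,0.01,0,0,0],[1,0.04,-0.006,0.02,0,0,0]]'>/dev/null; eval $S
python3 -m jog '[[1,0.02,-0.003,0.01,0,0,0],[1,0.02,-0.003,0.02,0,0,0]]'>/dev/null; eval $S
```

```text
13.8 tcp hood mm [-126.7    1.2   55.4] rot [-130.    -0.    81.1] F hood [1.1 1.3 3.7] T [ 0.14 -0.17  0.19] open 0.0092 q [  4.6 -41.7 -55.4  37.1  -8.6  10.5]
14.0 tcp hood mm [-126.3    1.2   55.3] rot [-129.9   -0.    81.1] F hood [ 8.1  1.3 -3.2] T [ 0.17 -0.34  0.25] open 0.0095 q [  4.6 -41.6 -55.4  37.1  -8.6  10.4]
```

```bash
S='python3 -c "from h import *;st()"'
python3 -m jog '[[1,0,0,-0.02,0,0,0],[1,0,0,-0.02,0,0,0]]'>/dev/null; eval $S
python3 -m jog '[[1,0.02,-0.003,0,0,0,0],[1,0.02,-0.003,0,0,0,0]]'>/dev/null; eval $S
```

```text
14.2 tcp hood mm [-126.1    1.2   55.4] rot [-130.    -0.    81.1] F hood [3.4 0.8 1.7] T [ 0.21 -0.13  0.24] open 0.0092 q [  4.6 -41.6 -55.4  37.   -8.6  10.4]
14.4 tcp hood mm [-125.6    1.2   55.4] rot [-130.    -0.    81.1] F hood [1.9 1.1 0.5] T [0.26 0.1  0.22] open 0.0089 q [  4.6 -41.5 -55.3  37.   -8.6  10.4]
```

```bash
S='python3 -c "from h import *;st()"'
python3 -m jog '[[1,0,0,0,0,0,0],[1,0,0,0,0,0,0]]' 20 >/dev/null; eval $S
python3 -m jog '[[0.85,0,0,0,0,0,0],[0.75,0,0,0,0,0,0],[0.6,0,0,0,0,0,0]]'>/dev/null; eval $S
python3 -c "
from h import *
for n in('top','side'):
    p,d=cam(n); C=cloud(n,d);q=p.astype(int);r,g,b=[q[...,i] for i in range(3)]
    m=(g>r+12)&(g>b+3)&(C[...,0]>.45)&(C[...,1]<.1)&(C[...,2]>.1)&(C[...,2]<.15)
    q=C[m]; q=q[q[:,2]>np.median(q[:,2])-.006]; h=q.mean(0)-O; print(n,q.mean(0),'hood',h@XH,h@YH)
"
```

```text
14.6 tcp hood mm [-125.6    1.2   55.4] rot [-130.    -0.    81.1] F hood [2.1 0.9 0.4] T [0.29 0.16 0.31] open 0.0092 q [  4.6 -41.5 -55.3  37.   -8.6  10.4]
14.9 tcp hood mm [-125.6    1.    55.4] rot [-130.    -0.    81.1] F hood [-0.  -0.6  0. ] T [0.06 0.66 0.04] open 0.0337 q [  4.6 -41.5 -55.3  37.   -8.6  10.4]
top [ 0.55481356 -0.01275867  0.12661559] hood -0.07487517732608918 -0.0014900776135319588
side [ 0.55261446 -0.00574316  0.12507544] hood -0.07814467172004644 0.005095044546702057
```

```bash
python3 -m jog '[[0.55,-0.56,0.09,0.67,0,0,0],[0.5,-1.12,0.18,1.35,0,0,0],[0.4,-1.7,0.27,2,0,0,0],[0.2,-2.25,0.36,2.7,0,0,0],[0,-2.8,0.45,3.5,0,0,0]]'
python3 - <<'E'
from h import *
p,d=cam("top")
C=cloud("top",d);q=p.astype(int);r,g,b=[q[...,i] for i in range(3)]
m=(g>r+12)&(g>b+3)&(C[...,0]>.45)&(C[...,1]<.1)&(C[...,2]>.1)&(C[...,2]<.15)
q=C[m];print(len(q),q.mean(0),(q.max(0)+q.min(0))/2)
R,a=rot(0,YH); J=np.array([.5545,-.0115,0])
units(J+Z*.165,R)
E
```

```text
time: 15.5
ee_pos: [0.4614, 0.0151, 0.1454]
tcp_rot: [-128.5, 0.5, 80.7]
wrist_force: [0.8, 0.6, -0.3]
opening: 0.0778
593 [ 0.55468442 -0.01218276  0.12625034] [ 0.55472296 -0.01263091  0.11822061]
shift [ 3.68 -1.09  0.58] turn [1.3  7.65 0.03]
```

```bash
python3 -m jog '[[0,0.5,-0.1,0.6,0.26,1.53,0],[0,1.2,-0.3,0.9,0.52,3.06,0],[0,2,-0.6,0.9,0.78,4.6,0],[0,2.8,-0.8,0.7,1.04,6.1,0.02],[0,3.68,-1.09,0.58,1.3,7.65,0.03]]' >/dev/null
python3 -m jog '[[0,0,0,0,0,0,0],[0,0,0,0,0,0,0]]' 
python3 - <<'E'
from h import *
st();R,a=rot(0,YH); J=np.array([.5545,-.0118,0])
units(J+Z*.078,R)
p,d=cam("top"); p2,d2=cam("side")
save("v6.png",np.hstack([cv2.resize(p[140:260,290:410],(400,400)),cv2.resize(p2[120:240,240:360],(400,400))]))
E
```

```text
time: 16.25
ee_pos: [0.5455, -0.0095, 0.1599]
tcp_rot: [-97.1, 0.3, 81.0]
wrist_force: [0.1, -0.1, 0.3]
opening: 0.0852
16.25 tcp hood mm [-84.6   0.3 159.9] rot [-97.1   0.3  81. ] F hood [ 0.1 -0.1  0.3] T [ 0.03  0.1  -0.01] open 0.0852 q [-0.3 -3.6 -6.9 79.8 -1.4  8.6]
shift [ 0.36 -0.09 -3.27] turn [ 0.29  1.39 -0.01]
```

View pics/v6.png

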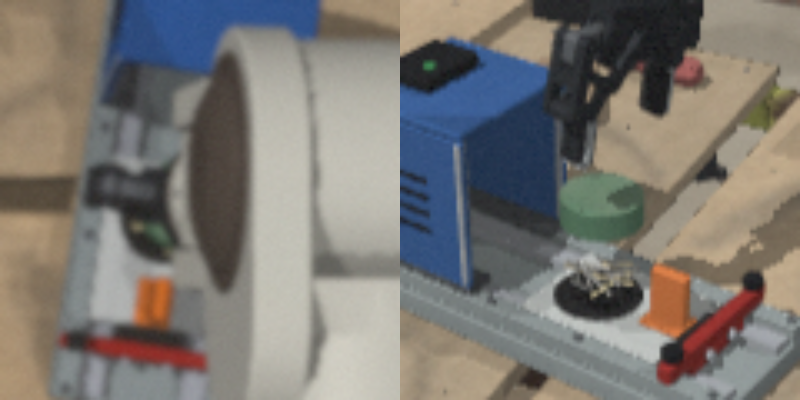

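Gripper is above the green-lidded jar (side crop 600,207), which is the one on the carrier. Next: finish squaring up, then descend.

```bash
python3 -m jog '[[0,0.2,-0.05,0,0.29,1.39,0],[0,0.36,-0.09,0,0.29,1.39,0],[0,0.36,-0.09,0,0.29,1.39,0]]' 
python3 - <<'E'
from h import *
st();R,a=rot(0,YH); J=np.array([.5545,-.0118,0])
units(J+Z*.078,R)
E
```

```text
time: 16.65
ee_pos: [0.5542, -0.0113, 0.1638]
tcp_rot: [-90.5, -0.1, 81.1]
wrist_force: [0.0, -0.3, -0.6]
opening: 0.0852
16.65 tcp hood mm [-75.8  -0.2 163.8] rot [-90.5  -0.1  81.1] F hood [ 0.  -0.3 -0.6] T [-0.04  0.02 -0.02] open 0.0852 q [-1.2  4.2  1.7 87.1  0.   7.8]
shift [ 0.01 -0.02 -3.43] turn [-0.    0.1  -0.01]
```

```bash
python3 -m jog '[[0,0,0,-0.7,0,0.1,0],[0,0,0,-1.5,0,0.1,0],[0,0,0,-2.3,0,0.1,0],[0,0,0,-3,0,0.1,0],[0,0,-0.02,-3.43,0,0.1,0]]' 30 >/dev/null; python3 -m jog '[[0.1,0,0,0,0,0,0],[0.15,0,0,0,0,0,0],[0.2,0,0,0,0,0,0]]' 30 >/dev/null; python3 -c "
from h import *
st()"
python3 -m jog '[[0.25,0,0,0,0,0,0],[0.3,0,0,0,0,0,0],[0.4,0,0,0,0,0,0],[0.5,0,0,0,0,0,0]]' 30 >/dev/null; python3 -c "
from h import *
st()"
```

```text
17.45 tcp hood mm [-75.4  -0.7  78.3] rot [-89.9  -0.   81.1] F hood [-0.4 -0.1  0. ] T [-0.01  0.09  0.01] open 0.0685 q [-1.2  5.4 -6.3 78.3  0.   7.7]
17.85 tcp hood mm [-75.2  -0.5  78.3] rot [-89.9  -0.   81.1] F hood [-0.7  1.3  6.5] T [0.25 0.27 0.02] open 0.0623 q [-1.2  5.5 -6.3 78.3  0.   7.7]
```

```bash
python3 -m jog '[[0.6,0,0,0,0,0,0],[0.6,0,0,0.1,0,0,0],[0.6,0,0,0.25,0,0,0],[0.6,0,0,0.5,0,0,0],[0.6,0,0,0.8,0,0,0]]' 45 ; python3 -c "
from h import *
st()"
python3 -m jog '[[0.6,0,0,0.6,0,0,0],[0.6,0,0,1.2,0,0,0],[0.6,0,0,1.8,0,0,0],[0.6,0,0,2.4,0,0,0],[0.6,0,0,3,0,0,0]]'>/dev/null; python3 -c "
from h import *
st()
p,d=cam('side'); p2,_=cam('top'); save('v7.png',np.hstack([cv2.resize(p[100:260,220:380],(400,400)),cv2.resize(p2[140:260,290:410],(400,400))]))
cr=Rn.from_euler('z',2.85,degrees=True).as_matrix(); tx=cr[:,1]
K=np.array([.5147,.273,0]); R=Rn.from_matrix(np.stack([tx,-Z,np.cross(tx,-Z)],1)); units(K+Z*.17,R)
"
```

```text
time: 18.35
ee_pos: [0.5537, -0.0119, 0.0971]
tcp_rot: [-89.8, 0.0, 81.1]
wrist_force: [1.0, -0.4, -2.0]
opening: 0.0618
18.35 tcp hood mm [-76.1  -0.8  97.1] rot [-89.8   0.   81.1] F hood [ 1.  -0.2 -2. ] T [-0.05 -0.03 -0.02] open 0.0618 q [-1.2  5.2 -4.5 80.5  0.   7.7]
18.85 tcp hood mm [-75.8  -0.7 173.5] rot [-89.8  -0.   81.1] F hood [ 0.3  0.6 -2.5] T [ 0.02 -0.01 -0.02] open 0.0616 q [-1.2  4.9  3.6 88.9  0.   7.7]
shift [-1.61 11.39 -0.19] turn [-0.01  0.    2.36]
```

View pics/v7.png

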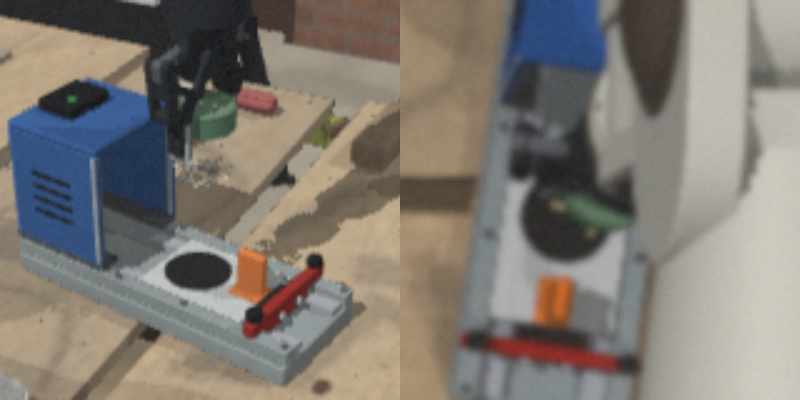

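Jar is held upright and the carrier is resting at the buffer. Carry it over to the crate.

```bash
python3 -m jog '[[0.6,-0.1,0.8,0,0,0,0.2],[0.6,-0.3,2,0,0,0,0.5],[0.6,-0.5,3.2,0,0,0,0.8],[0.6,-0.7,4.4,0,0,0,1],[0.6,-0.85,5.7,0,0,0,1.2]]'>/dev/null
python3 -m jog '[[0.6,-0.2,1.2,0,0,0,0.3],[0.6,-0.35,2.4,0,0,0,0.6],[0.6,-0.5,3.6,0,0,0,0.9],[0.6,-0.65,4.8,0,0,0,1.1],[0.6,-0.76,5.6,0,0,0,1.16]]'>/dev/null
python3 -m jog '[[0.6,0,0.09,-0.19,0,0,0],[0.6,0,0.09,-0.19,0,0,0],[0.6,0,0.09,-0.19,0,0,0]]'
python3 - <<'E'
from h import *
cr=Rn.from_euler('z',2.85,degrees=True).as_matrix(); tx=cr[:,1]
K=np.array([.5147,.273,0]); R=Rn.from_matrix(np.stack([tx,-Z,np.cross(tx,-Z)],1)); units(K+Z*.0483,R)
st()
for n in("side","top"):
    p,d=cam(n);C=cloud(n,d);q=p.astype(int);r,g,b=[q[...,i] for i in range(3)]
    m=(g>r+12)&(g>b+3)&(C[...,0]>.46)&(C[...,1]>.2)&(C[...,2]>.16)
    q=C[m]
    if len(q)>20: print(n,len(q),q.mean(0),q.min(0),q.max(0))
    if n=="side": ps=p
    else: pt=p
save('v8.png',np.hstack([cv2.resize(ps[140:360,150:370],(400,400)),cv2.resize(pt[150:310,150:310],(400,400))]))
E
```

```text
time: 20.25
ee_pos: [0.5136, 0.2721, 0.1667]
tcp_rot: [-89.7, 0.0, 92.8]
wrist_force: [0.8, 0.2, -2.9]
opening: 0.0618
shift [ 0.04  0.04 -4.73] turn [ 0.01 -0.05  0.01]
20.25 tcp hood mm [-160.1  273.4  166.7] rot [-89.7   0.   92.8] F hood [ 0.7  0.3 -2.9] T [ 0.    0.02 -0.01] open 0.0618 q [27.9  8.7  7.  88.5  0.1 25.1]
side 325 [0.49698737 0.28096968 0.20864916] [0.4829005  0.24681122 0.19432667] [0.54123846 0.30836695 0.24533049]
```

View pics/v8.png

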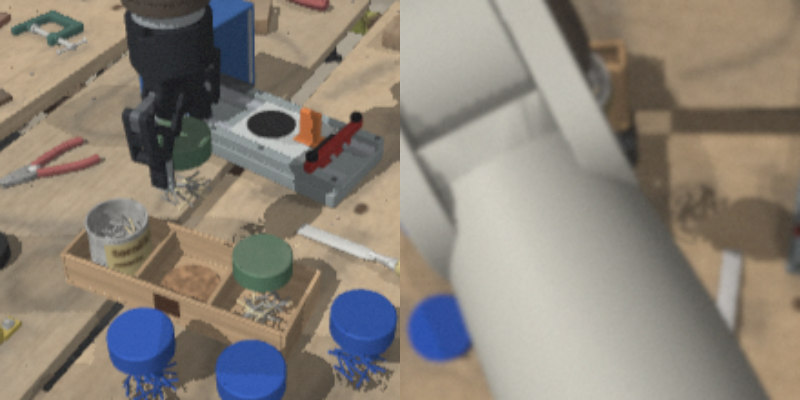

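```bash
python3 -m jog '[[0.6,0.04,0.04,-0.8,0,-0.05,0],[0.6,0.04,0.04,-1.7,0,-0.05,0],[0.6,0.04,0.04,-2.6,0,-0.05,0],[0.6,0.04,0.04,-3.4,0,-0.05,0],[0.6,0.04,0.04,-4.1,0,-0.05,0]]'>/dev/null
python3 -m jog '[[0.6,0,0,-0.12,0,0,0],[0.6,0,0,-0.24,0,0,0],[0.6,0,0,-0.32,0,0,0],[0.6,0,0,-0.4,0,0,0]]'
python3 -c "
from h import *
st()"
python3 -m jog '[[0.6,0,0,-0.03,0,0,0],[0.6,0,0,-0.06,0,0,0],[0.6,0,0,-0.08,0,0,0]]'
python3 -m jog '[[0.6,0,0,-0.03,0,0,0],[0.6,0,0,-0.05,0,0,0]]'
```

```text
time: 21.25
ee_pos: [0.5152, 0.274, 0.0556]
tcp_rot: [-90.1, -0.0, 92.8]
wrist_force: [0.3, 0.7, -3.4]
opening: 0.062
21.25 tcp hood mm [-158.9  275.6   55.6] rot [-90.1  -0.   92.8] F hood [ 0.2  0.8 -3.4] T [ 0.04  0.04 -0.01] open 0.062 q [28.   9.6 -4.2 76.  -0.  25.2]
time: 21.55
ee_pos: [0.5147, 0.274, 0.0528]
tcp_rot: [-90.1, 0.0, 92.9]
wrist_force: [0.1, 0.0, -2.0]
opening: 0.062
time: 21.75
ee_pos: [0.5146, 0.2739, 0.0514]
tcp_rot: [-90.0, 0.0, 92.9]
wrist_force: [-0.2, 0.7, -1.5]
opening: 0.0618
```

```bash
python3 -m jog '[[0.6,0,0,-0.03,0,0,0],[0.6,0,0,-0.06,0,0,0]]'
python3 -m jog '[[0.6,0,0,-0.02,0,0,0],[0.6,0,0,-0.04,0,0,0]]'
python3 -m jog '[[0.6,0,0,-0.02,0,0,0],[0.6,0,0,-0.03,0,0,0]]'
```

```text
time: 21.95
ee_pos: [0.5146, 0.2739, 0.0498]
tcp_rot: [-90.0, 0.0, 92.9]
wrist_force: [-0.4, 0.6, -2.2]
opening: 0.0621
time: 22.15
ee_pos: [0.5146, 0.2739, 0.0488]
tcp_rot: [-90.0, 0.0, 92.9]
wrist_force: [0.4, -0.0, -2.6]
opening: 0.0618
time: 22.35
ee_pos: [0.5148, 0.2739, 0.0486]
tcp_rot: [-90.1, 0.0, 92.9]
wrist_force: [-1.0, -1.2, 2.1]
opening: 0.0618
```

Contact felt at the predicted height. Release slowly.

```bash
python3 -m jog '[[0.5,0,0,0,0,0,0],[0.4,0,0,0,0,0,0]]' 20
python3 -m jog '[[0.2,0,0,0,0,0,0],[0.1,0,0,0,0,0,0],[0,0,0,0,0,0,0],[0,0,0,0,0,0,0]]'
python3 -m jog '[[0,0,0,0.3,0,0,0],[0,0,0,0.9,0,0,0],[0,0,0,1.6,0,0,0],[0,0,0,2.4,0,0,0],[0,0,0,3.2,0,0,0]]'
python3 -m jog '[[0,0,-0.2,1,0,0,0],[0,-0.4,-1.2,2,0,0,0],[0,-0.8,-2.4,2,0,0,0],[0,-1.2,-3.6,2,0,0,0],[0,-1.6,-5,2,0,0,0]]'
python3 -m jog '[[0,-1,-1.2,0,0,0,0],[0,-2,-2.4,0,0,0,0],[0,-3,-3.6,0,0,0,0],[0,-3,-5,0,0,0,0],[0,-3,-6,0,0,0,0]]'
python3 - <<'E'
from h import *
for n in("side","top"):
    p,d=cam(n);C=cloud(n,d);q=p.astype(int);r,g,b=[q[...,i] for i in range(3)]
    G=(g>r+12)&(g>b+3)&(C[...,1]>.2)&(C[...,2]>.085)
    for s,m in(("jar",G&(C[...,0]>.468)),("jar2",G&(C[...,0]<.468)),):
        q=C[m]; q=q[q[:,2]>np.median(q[:,2])-.006]; print(n,s,len(q),q.mean(0),"z sd",q[:,2].std())
    for l in("tin","cork_pad","carrier"):
        for k in bot.regions_of(n,l)[:1]: print(n,l,k["conf"],np.nanmedian(C[k["pixels"]],0))
    if n=="side": ps=p
    else: pt=p
save('v9.png',np.hstack([cv2.resize(ps[140:360,150:370],(400,400)),cv2.resize(pt[140:340,170:370],(400,400))]))
E
```

```text
time: 22.55
ee_pos: [0.5148, 0.274, 0.0486]
tcp_rot: [-90.1, 0.0, 92.9]
wrist_force: [-1.8, -1.1, 2.6]
opening: 0.0616
time: 22.95
ee_pos: [0.5146, 0.2739, 0.0481]
tcp_rot: [-90.0, 0.0, 92.9]
wrist_force: [-0.1, -0.5, -0.0]
opening: 0.0853
time: 23.45
ee_pos: [0.5148, 0.274, 0.1304]
tcp_rot: [-90.1, -0.0, 92.9]
wrist_force: [0.8, -0.9, -0.2]
opening: 0.0856
time: 23.95
ee_pos: [0.4744, 0.1483, 0.1798]
tcp_rot: [-90.2, -0.0, 92.9]
wrist_force: [-0.1, -1.6, -0.5]
opening: 0.0854
time: 24.45
ee_pos: [0.3992, -0.0025, 0.1801]
tcp_rot: [-90.2, 0.0, 92.8]
wrist_force: [-0.6, 0.7, -0.1]
opening: 0.085
side jar 594 [0.51287871 0.27781614 0.09542242] z sd 0.0014568448387247835
side jar2 681 [0.42439479 0.27328393 0.09246451] z sd 0.0014319496101328445
side tin 0.6 [0.60069362 0.28192128 0.05317785]
side carrier 0.91 [0.53299045 0.00354676 0.03785126]
top jar 516 [0.51559496 0.27122136 0.09595024] z sd 0.0018488596828251482
top jar2 515 [0.42727919 0.26700957 0.0930812 ] z sd 0.0019150585121877756
top tin 0.58 [0.60537812 0.2770933  0.0468851 ]
top cork_pad 0.72 [ 0.47064399 -0.00308735  0.04295822]
top carrier 0.49 [0.49128593 0.26022545 0.00761601]
```

View pics/v9.png

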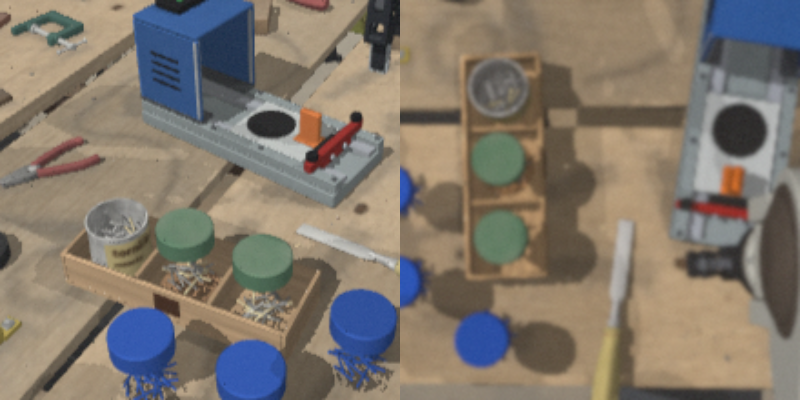

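```bash
python3 -m jog '[[0,0,0,0,0,0,0],[0,0,0,0,0,0,0]]'; python3 -c "
from workcell import bot
print(bot.job_done())"
```

```text
time: 25.05
ee_pos: [0.3997, -0.0006, 0.1781]
tcp_rot: [-90.0, 0.0, 92.9]
wrist_force: [-0.8, 0.8, 0.0]
opening: 0.0854
the job is handed in; nothing more can be done
None
```

I drew the carrier out onto the stop's buffer and set the green-lidded jar on the cork pad, then handed the job in at 25 s. The one thing that isn't exactly as asked is that the buffer did not stay half pressed.

**Carrier:**
- I gripped the orange fin with the tool leaning back 40° and drew it out level. The pull was about 5 N with almost no side force, so it did not bind.
- I felt the buffer and pushed it in to about 7–8 mm of its 14 mm, estimated from force and travel. The pull peaked at 14 N. The camera showed the jar and carrier moving with the gripper (17.1 mm seen against 17.3 mm commanded).
- The spring (about 11 N) is stronger than the friction, so letting go there would have thrown the carrier back. I eased it back until only about 2 N was left and then released.
- It now rests against the buffer, pressing it in about 2 mm, roughly 6 mm back from the deepest point. That 2 mm is worked out from where the carrier stopped, not measured directly.
- While easing back, a small lift pulled the force briefly up to 8 N. I undid the lift straight away, and the jar stayed standing.

**Jar:**
- I lifted it by its sides, lowered it until I felt contact at the expected height, and released it with under 3 N.
- The last pictures show it upright and centred in the middle cell, with its top at 96 mm, exactly as expected on the pad.
- The second jar is within about 0.2 mm of where it was. The tin looks unmoved: the side view agrees within 0.5 mm and the top view within 2 mm.
- The robot is clear of everything.

**Checks that disagreed:** in the last top view the detector gave wrong places for "cork_pad" and "carrier". I ignored these because the picture and the side view contradict them.

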